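Shut down and sweep the heated feeding plate by the hutch

ROBOT

A 6-joint arm with a two-finger parallel gripper is mounted at the origin on the work surface. World frame = base frame: x ahead of the robot, y to its left, z up, the work surface at z = 0. Lengths are in m, angles in rad, forces in N, time in s.
With the tool pointing down it reaches from about 0.3 to 0.85 m from the base axis. Payload 5.4 kg.
Tool frame: the origin (TCP) lies midway between the tips of the shut fingers; the grasp point (between the pads) lies env.grasp_offset behind it (env.grasp_offset is the distance from the TCP to the grasp point, in m); z points along the fingers, y is the line along which they close (so a half turn about z gives the same grasp; the last joint's range is limited). The gripper opens to 85 mm and grips with 20 to 120 N. Pads are 22 mm wide; open, the fingers measure 114 mm over their backs; the gripper's body (76 mm by 85 mm) begins 54 mm behind the grasp point. The pads swing forward as they close: fully open they stand 13 mm farther back than shut.
Start: joints at [1.061, 0.158, 1.597, -0, 1.386, -0.21], TCP at [0.17, 0.549, 0.231] pointing down, gripper open.
Joint ranges: [-2.91, 2.91], [-0.94, 2.29], [0.18, 2.7], [-1.29, 4.43], [0.17, 2.64], [-3, 3]. Speed limits (rad/s): [2.57, 2.57, 3.14, 3.14, 3.14, 3.14].

INTERFACE

Orientations are given as a unit quaternion [x, y, z, w].
In Python, from plant import env gives the robot as it stands. The module is installed in compiled form; this text tells all that it offers.
- The arm moves only by the tool play_rows, never from a script. Its argument "steps" is one flat list of numbers, 7 for each row, row after row: the shift along the tool's x, y, z in cm, then the turn, a rotation vector about the tool's x, y, z in degrees, then the opening, from 0 (shut) to 1 (fully open). In form: [x, y, z, rx, ry, rz, grip, x, y, z, rx, ry, rz, grip, ...]. A call has exactly 10 rows; each row is the pose to reach, as a shift and turn from the pose commanded when the call began, along the tool's axes at that moment; what a row does not reach only later rows make up. A row lasts 1/8 s, in which the tool goes at most 62.5 mm and 10.7 degrees, less where a joint would pass 70% of its speed; a pose out of reach is approached as far as the arm can. A call with a gripper value outside its range is refused whole. The fingers move at their own pace and stop on an object; "squeeze" is the grip in N (left out, the last holds). Time passes only in rows, so rows that repeat a pose let the fingers close, or fill a call up. It gives the time, the measured TCP pose, the force, the opening and the grip force at its end, in the units of the state.
- env.sense(): the state, without advancing time (a new reading comes with each control period).
- env.capture(name): name is "scene" or "top" or "wrist"; returns a dict with "image" (480x640x3 uint8, red, green, blue), "z_map" (480x640 float32, m along the optical axis (not along the pixel's ray), 0 where there is no reading), "vfov" (degrees; the focal length in pixels is half the picture's height over the tangent of half this angle, whatever the lens; pixels are square), "cx", "cy" (the principal point, pixels), "xyz" and "rotation" of the camera in the world; the wrist camera has in their place "tool_from_camera" (4x4, takes a point from camera to tool coordinates, whose origin is the TCP and whose axes are the flange's). Camera axes: x right, y down, z forward; pixel columns grow to the right and rows downward; lengths in m; the calibration is good to about 2 mm. A picture is of the moment at which its call begins: read the wrist's pose just before it.
- env.finish_job(): hands the job in; it is judged then, once.
The state is a dict: "clock": time; "joint_positions": joint angles; "qvel": joint speeds; "tau": joint torques, N m; "tool_pos": TCP position; "tool_rot": TCP orientation; "wrist_force": force on the tool from outside, world axes, zero at the start; "wrist_torque": the same for the moment, N m; "width": opening from 0.0 (shut) to 1.0 (fully open); "finger_force": force on a finger pad.
Only numpy, scipy, OpenCV 4.12 (cv2) and the standard library are available. Lean on these libraries where they do the work, as an engineer would, in place of code of your own. Each camera call takes 0.05 s, during which the arm holds its last target. There are 200 camera calls.

TASK

Close down the hutch's heated feeding plate for the night: turn its heat dial off, fully anticlockwise to the stop, stand the two steel cups upright on the grey drain board, and wind the handwheel until the dustpan on the slide touches the edge of the plate. Only after all that, pick up the brush and sweep every gnawed chew block off the plate into the dustpan, with the brush alone and without touching a block with the gripper or arm. Finish with the brush standing bristles down in the middle of its plywood rest, the dial still off, the pan still against the plate and the bowl and the scoop left where they were.

Things in the scene. Friction and masses are not known exactly. Their poses are not given: they have to be found in the camera images.
- feeder: the feeding plate, fixed: a flat aluminium plate 240 mm (x) by 260 mm (y), its top 45 mm above the bench. Wooden rims 15 mm thick and standing 20 mm above the plate run along its near (-x) side and both y sides; the far (+x) side, at x = +120 mm, is open. Origin on the bench under the plate's centre, z up. A grey gearbox 50 mm high with the handwheel stands at its +y side.
- pan_floor (a point): centre of the inner floor of the steel dustpan, 8 mm above the bench. The pan is 125 mm (x) by 286 mm (y) with 4 mm walls up to 40 mm above the bench on three sides; its open side faces the plate's open edge. Axes as the feeder's. A block swept off the plate edge drops into it once the pan has been wound in; before that it would drop into the gap.
- dustpan (a joint): gap between plate edge and pan, m: 0 = touching (end stop); grows as the pan is wound away. Driven by the handwheel only, 5 mm a radian.
- handwheel (a joint): angle of the handwheel about its upright axis, rad: 0 = pan against the plate (end stop); grows anticlockwise seen from above, so winding it clockwise brings the pan in. It starts 1.7 to 2.8 turns out.
- crank_grip (a point): middle of the handwheel's upright wooden spinner handle, 98 mm above the bench: 20 mm diameter, from 71 to 118 mm above the bench, turning freely on its pin, 43 mm from the wheel's axis. The point's x axis points from the wheel's axis outward through the handle. The wheel is 110 mm across, its rim's top 70 mm above the bench; its axis stands at x = -20, y = +210 mm in the feeder's frame.
- dial_box: grey control box, fixed, 110 x 90 x 40 mm high, with the heat dial on top at its centre; origin at the centre of its underside, z up. A white dot on its top lies at its -x side.
- dial (a joint): heat dial angle, rad: 0 = off, the fully anticlockwise end stop (seen from above); grows clockwise up to 4.7.
- dial_grip (a point): point on the dial's upright axis at the height to grip; the dial is 48 mm across with a raised bar grip on it lying along this point's x axis, which turns with the dial.
- brush: wooden grooming brush standing on its bristles, 76 mm high; origin at the centre of the bristles' underside, z up. Head 46 mm (x) by 110 mm (y), 40 mm high (bristles 26 mm, wood 14 mm); on it a wooden grip ridge 20 mm thick (x), 70 mm long (y), from 40 to 76 mm above the origin.
- rest: plywood rest board for the brush, fixed, 150 mm (x) by 100 mm (y), 10 mm thick; origin at the centre of its underside. The brush stands lengthwise along its x.
- drain: grey drain board for the cups, fixed, a plain slab 85 mm (x) by 170 mm (y), 8 mm thick; origin at the centre of its underside.
- cup0: steel feeding cup, empty, open on top: 56 mm across at the rim, 60 mm high, 3 mm wall, 120 g; origin at the centre of its underside, z up. Starts upright on the plate near its near (-x) rim.
- cup1: steel feeding cup, empty, open on top: 56 mm across at the rim, 60 mm high, 3 mm wall, 120 g; origin at the centre of its underside, z up. Starts upright on the plate near its near (-x) rim.
- chew0: chew block of pale wood, 34 x 26 mm, 24 mm high; origin at its centre, z up. On the plate at the start its centre is 57 mm above the bench. May be absent.
- chew1: chew block of pale wood, 30 x 30 mm, 24 mm high; origin at its centre, z up. On the plate at the start its centre is 57 mm above the bench. May be absent.
- chew2: chew block of pale wood, 36 x 24 mm, 24 mm high; origin at its centre, z up. On the plate at the start its centre is 57 mm above the bench. May be absent.
- chew3: chew block: a slice of branch, a round of 32 mm diameter standing on its flat end, 24 mm high; origin at its centre, z up. On the plate at the start its centre is 57 mm above the bench. May be absent.
- chew4: chew block: a slice of branch, a round of 32 mm diameter standing on its flat end, 24 mm high; origin at its centre, z up. On the plate at the start its centre is 57 mm above the bench. May be absent.
- chew5: chew block: a slice of branch, a round of 32 mm diameter standing on its flat end, 24 mm high; origin at its centre, z up. On the plate at the start its centre is 57 mm above the bench. May be absent.
- bowl: blue ceramic bowl, 130 mm across, 50 mm high, with a yellow ball with holes lying in it; origin at the centre of its underside. Leave alone.
- scoop: aluminium scoop lying on the bench, about 170 mm long, 35 mm high; origin at the back of its blade. Leave alone.
There are look-alikes about, which are no part of the job. Leave any green look-alike of the cup1 alone.

How it is judged:
On the way, in this order (a step that is already met when the one before it is completed fails the run):
1. the heat dial is off, both cups stand on the drain board and the pan is wound against the plate, in any order (value of joint dial below 0.06 rad and value of joint dustpan below 0.002 m and x of cup0 in the frame of drain between -0.035 and 0.035 m and y of cup0 in the frame of drain between -0.075 and 0.075 m and z of each of cup0, cup1 in the frame of drain below 0.014 m and angle between each of cup0, cup1's own z axis and vertical below 0.1 rad and x of cup1 in the frame of drain between -0.035 and 0.035 m and y of cup1 in the frame of drain between -0.075 and 0.075 m), for 0.2 s.
2. every chew block is in the dustpan (x of chew0 in the frame of pan_floor between -0.062 and 0.062 m and y of chew0 in the frame of pan_floor between -0.14 and 0.14 m and z of each of chew0, chew1, chew2, chew3, chew4, chew5 in the frame of pan_floor below 0.07 m and x of chew1 in the frame of pan_floor between -0.062 and 0.062 m and y of chew1 in the frame of pan_floor between -0.14 and 0.14 m and x of chew2 in the frame of pan_floor between -0.062 and 0.062 m and y of chew2 in the frame of pan_floor between -0.14 and 0.14 m and x of chew3 in the frame of pan_floor between -0.062 and 0.062 m and y of chew3 in the frame of pan_floor between -0.14 and 0.14 m and x of chew4 in the frame of pan_floor between -0.062 and 0.062 m and y of chew4 in the frame of pan_floor between -0.14 and 0.14 m and x of chew5 in the frame of pan_floor between -0.062 and 0.062 m and y of chew5 in the frame of pan_floor between -0.14 and 0.14 m), for 0.2 s.
At the end, for the whole second after the job is handed in: Dial within 0.06 rad of its stop; cups upright on the drain board; pan within 2 mm of the plate; every chew block in the dustpan; brush released, at rest and upright (0.1 rad) on the rest, within 30 mm of its centre; bowl and scoop within 30 mm of their starts (all of step 1 and all of step 2 and horizontal distance between brush and rest below 0.03 m and z of brush in the frame of rest below 0.016 m and angle between brush's own z axis and vertical below 0.1 rad and linear speed of brush below 0.02 m/s and distance of each of bowl, scoop from where it was at the start of the episode below 0.03 m); the robot touches nothing.
It fails at once if a chew block is touched by the gripper or the arm (contact force between any of the fingers, the arm and chew0 above 1 N or contact force between any of the fingers, the arm and chew1 above 1 N or contact force between any of the fingers, the arm and chew2 above 1 N or contact force between any of the fingers, the arm and chew3 above 1 N or contact force between any of the fingers, the arm and chew4 above 1 N or contact force between any of the fingers, the arm and chew5 above 1 N).
It fails at once if the bowl or the scoop is shifted by more than 30 mm (distance of any of bowl, scoop from where it was at the start of the episode above 0.03 m).
Of chew0, chew1, chew2, chew3, chew4, chew5 only 3 to 6 are there at a start; the rules pass over those that are not, and their reading is None.
At some moment in a run one of brush, chew0, chew1, chew2, chew3, chew4, chew5 may be knocked a few centimetres aside while the robot is not near it.
Once in a run the grip may slacken for a moment while it holds something.
It also fails if it takes over 192 s, if anything falls off the work surface, if the arm or the gripper's body presses on something with over 40 N, if the wrist force passes 120 N, or if a joint passes its speed limit or range.

## Working session

There is one attempt and no reset: what is moved stays moved. The work goes in short steps, Python scripts to look and compute and a tool call to move; the robot and the scene stay as the last step left them, time stands still between calls to the robot, and variables do not carry over. Pictures are saved under pics/ and viewed, at most 14 in all, crops included, and the job is handed in when it is done.

Besides the shell and the picture viewer there is one more tool, called as name(argument=value, ...), one argument or row to a line, values as JSON. play_rows: Moves the arm, as the interface text tells. Its arguments: {"type":"object","properties":{"steps":{"type":"array"},"squeeze":{"type":"number"}},"required":["steps"]}

```bash
mkdir -p pics; cat > h.py <<'E'
import numpy as np, cv2
from plant import env
from scipy.spatial.transform import Rotation as R
def cap(name):
    s=env.sense(); c=env.capture(name)
    f=240/np.tan(np.radians(c["vfov"])/2)
    if name=="wrist":
        T=np.eye(4);T[:3,:3]=R.from_quat(s["tool_rot"]).as_matrix();T[:3,3]=s["tool_pos"]
        T=T@np.array(c["tool_from_camera"])
    else:
        T=np.eye(4);r=np.array(c["rotation"])
        T[:3,:3]=r if r.shape==(3,3) else R.from_quat(r).as_matrix();T[:3,3]=c["xyz"]
    c["T"]=T;c["f"]=f;return c
def ray(c,u,v,z):
    d=c["T"][:3,:3]@np.array([(u-c["cx"])/c["f"],(v-c["cy"])/c["f"],1]);o=c["T"][:3,3]
    return (o+d*(z-o[2])/d[2]).round(4)
def cloud(c):
    v,u=np.mgrid[:480,:640];z=c["z_map"]
    p=np.stack([(u-c["cx"])/c["f"]*z,(v-c["cy"])/c["f"]*z,z],-1)@c["T"][:3,:3].T+c["T"][:3,3]
    p[z==0]=np.nan;return p
def save(c,n): cv2.imwrite(f"pics/{n}.png",c["image"][:,:,::-1])
E
python3 - <<'E'
from h import *
s=env.sense();print(s,env.grasp_offset)
for n in ["top","scene"]:
    c=cap(n);save(c,n);print(c["T"],c["f"],c["cx"],c["cy"])
E
```

```text
{'clock': 0.0, 'joint_positions': array([ 1.06093424e+00,  1.59090436e-01,  1.59829096e+00,  1.64864042e-05,
        1.38619755e+00, -2.10114836e-01]), 'qvel': array([ 3.83775094e-04, -7.36659932e-05,  2.43007145e-04, -4.59964580e-04,
        5.97988330e-05, -4.42752285e-04]), 'tau': array([ 6.50627662e-04, -3.96002626e+01, -3.31430590e+01, -3.95455627e-04,
        8.45011004e-03,  2.11818002e-05]), 'tool_pos': array([0.16949644, 0.54879556, 0.23026425]), 'tool_rot': array([ 1.49314607e-01,  9.88789240e-01, -9.26634453e-04, -3.57432163e-04]), 'wrist_force': array([-0.35731446, -0.85880293,  1.35658389]), 'wrist_torque': array([-0.05541028, -0.03785819,  0.04279022]), 'finger_force': 0.0, 'width': 0.9998988204449708} 0.0187
[[-0.0129311  -0.99503658  0.09866603  0.3916903 ]
 [-0.99990908  0.0132451   0.00252803  0.01371706]
 [-0.00382232 -0.09862437 -0.99511739  1.37235825]
 [ 0.          0.          0.          1.        ]] 616.7188573121091 321.75126307193966 228.42795596861987
[[ 0.22374963  0.79898034 -0.55818144  1.21321164]
 [ 0.97462268 -0.1874348   0.12238805 -0.14390814]
 [-0.00683698 -0.57140057 -0.82064283  1.12727366]
 [ 0.          0.          0.          1.        ]] 598.1066713047184 313.20934525709805 242.8442834129586
```

View pics/top.png

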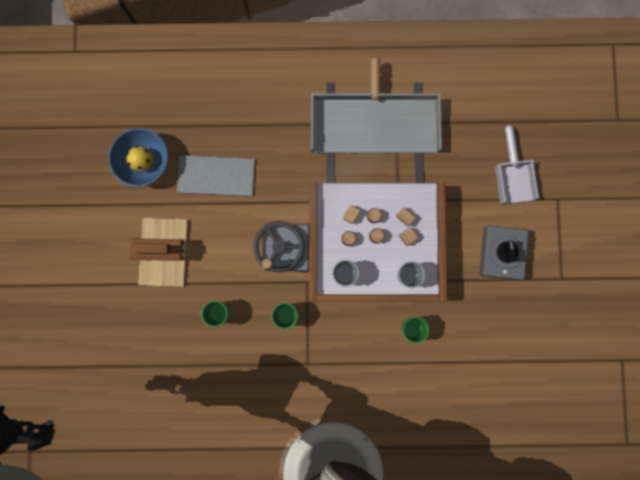

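View pics/scene.png

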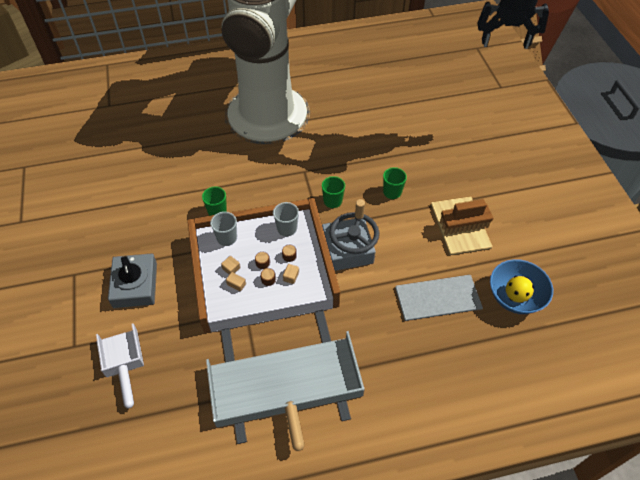

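The top view shows the plate at about (379,240), the pan at (376,123), the wheel at (280,247) with its handle at (266,264), and the dial at (508,251). The cups are at (346,273) and (411,274), six blocks lie on the plate, the drain is at (217,175), and the brush lies across the rest at (160,250). The green cups are look-alikes.

```bash
cat > m.py <<'E'
from h import *
c=cap("top");P=cloud(c);hsv=cv2.cvtColor(c["image"],cv2.COLOR_RGB2HSV);H,S,V=[hsv[...,i].astype(int) for i in range(3)]
def rect(m,box,z,name,k=1):
    b=np.zeros(m.shape,np.uint8);x0,y0,x1,y1=box;b[y0:y1,x0:x1]=m[y0:y1,x0:x1]
    cs,_=cv2.findContours(b,0,2)
    for q in sorted(cs,key=cv2.contourArea)[::-1][:k]:
        w=np.array([ray(c,*p[0],z)[:2] for p in q],np.float32)*1000
        r=cv2.minAreaRect(w);print(name,[round(v,1) for v in r[0]],[round(v,1) for v in r[1]],round(r[2],1),len(q), "zmed",np.nanmedian(P[b>0][:,2]).round(3))
Z=P[...,2]
rect((Z>.036)&(Z<.054)&(S<60)&(V>120),(300,170,460,310),.045,"plate")
rect((Z>.058)&(Z<.09),(300,170,460,310),.065,"rims")
rect((Z>.003)&(Z<.016)&(S<90),(170,145,262,205),.008,"drain")
rect((Z>.025)&(Z<.06),(470,215,540,290),.04,"box")
rect((Z>.005)&(Z<.016),(130,205,195,300),.01,"rest")
rect((Z>.03)&(Z<.1),(120,220,200,280),.05,"brush")
rect((Z>.07)&(Z<.1),(120,220,200,280),.086,"ridge")
rect((Z>.08)&(Z<.13),(325,250,430,300),.105,"cups",2)
rect((Z>.055)&(Z<.08),(325,195,430,250),.069,"chew",7)
rect((Z>.09)&(Z<.13),(240,215,312,285),.118,"handle")
rect((Z>.05)&(Z<.09),(240,215,312,285),.07,"wheel")
rect((Z>.02)&(Z<.06),(300,85,450,165),.04,"pan")
rect((Z>.045)&(Z<.1),(470,215,540,290),.06,"dial")
E
python3 m.py
python3 - <<'E'
import cv2
i=cv2.imread("pics/top.png");cv2.imwrite("pics/crop.png",cv2.resize(i[200:300,240:540],(800,267),interpolation=2))
E
```

```text
plate [501.9, -107.5] [248.8, 238.3] 89.3 84 zmed 0.046
rims [493.0, -100.2] [289.8, 253.7] 89.2 92 zmed 0.067
drain [650.4, 254.3] [174.6, 88.2] 86.6 117 zmed 0.009
box [467.0, -376.0] [94.3, 110.5] 82.8 67 zmed 0.042
rest [482.3, 370.5] [107.4, 158.7] 85.5 144 zmed 0.01
brush [482.1, 374.5] [112.2, 45.2] 89.3 12 zmed 0.053
ridge [482.8, 374.7] [71.7, 21.0] 89.1 22 zmed 0.087
cups [421.1, -164.7] [53.2, 53.3] 88.4 36 zmed 0.104
cups [424.9, -29.6] [53.4, 53.2] 89.3 43 zmed 0.104
chew [501.8, -165.5] [29.7, 32.5] 34.4 30 zmed 0.07
chew [544.4, -161.0] [35.7, 25.9] 50.0 18 zmed 0.07
chew [551.0, -45.6] [25.6, 35.3] 58.1 30 zmed 0.07
chew [548.2, -94.5] [29.8, 30.0] 88.9 20 zmed 0.07
chew [503.9, -98.4] [29.9, 31.7] 44.6 23 zmed 0.07
chew [499.8, -38.3] [29.7, 29.8] 89.1 18 zmed 0.07
chew [513.4, -138.3] [0.0, 0.0] 0.0 1 zmed 0.07
handle [445.9, 129.2] [20.4, 18.3] 89.3 15 zmed 0.118
wheel [477.5, 101.8] [122.8, 146.2] 89.3 113 zmed 0.066
pan [768.3, -104.5] [285.5, 148.1] 88.7 125 zmed 0.038
dial [466.8, -374.4] [71.7, 69.5] 81.9 91 zmed 0.051
```

View pics/crop.png

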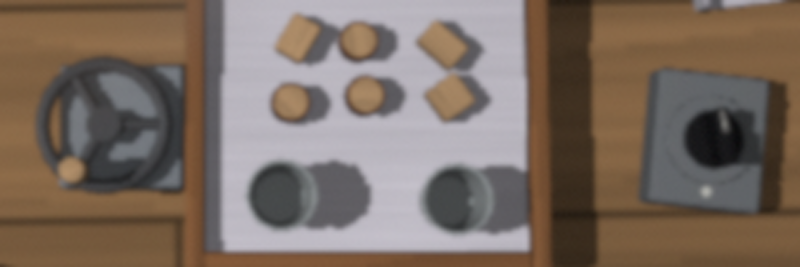

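```bash
cat >> h.py <<'E'
def to(p,psi):
    "shift (cm) and rz (deg) from the present pose to TCP p, tool pointing down, tool x at world angle psi (deg)"
    s=env.sense();A=R.from_quat(s["tool_rot"]);B=R.from_euler("z",psi,degrees=True)*R.from_euler("x",180,degrees=True)
    d=A.inv().apply(np.array(p)-s["tool_pos"])*100;r=np.degrees((A.inv()*B).as_rotvec())
    print(d.round(2),r.round(1))
E
python3 - <<'E'
from h import *
to([.446,.129,.20],180)
E
```

```text
[-38.81 -31.95   3.09] [ -0.1  -0.  -17.2]
```

play_rows(
  steps=[-38.8, -31.9, 3.1, 0, 0, -17.2, 1, -38.8, -31.9, 3.1, 0, 0, -17.2, 1, -38.8, -31.9, 3.1, 0, 0, -17.2, 1, -38.8, -31.9, 3.1, 0, 0, -17.2, 1, -38.8, -31.9, 3.1, 0, 0, -17.2, 1, -38.8, -31.9, 3.1, 0, 0, -17.2, 1, -38.8, -31.9, 3.1, 0, 0, -17.2, 1, -38.8, -31.9, 3.1, 0, 0, -17.2, 1, -38.8, -31.9, 3.1, 0, 0, -17.2, 1, -38.8, -31.9, 3.1, 0, 0, -17.2, 1],
)

```text
clock: 1.4
tool_pos: [0.446, 0.13, 0.2]
tool_rot: [0.0, 1.0, 0.0, -0.0]
wrist_force: [-0.6, -0.1, 0.1]
width: 1.0
finger_force: 0.0
```

```bash
python3 - <<'E'
from h import *
c=cap("wrist");save(c,"w1");print(c["T"].round(3),c["f"]);s=env.sense();print(s["tool_pos"],s["joint_positions"])
P=cloud(c);Z=P[...,2]
m=(Z>.1)&(Z<.125)&(np.hypot(P[...,0]-.446,P[...,1]-.129)<.05);print(m.sum(),np.nanmean(P[m],0) if m.any() else 0)
m=((Z>.058)&(Z<.074)&(np.hypot(P[...,0]-.483,P[...,1]-.111)<.07));q=P[m][:,:2]
A=np.c_[2*q,np.ones(len(q))];
h=cv2.minEnclosingCircle((q*1000).astype(np.float32));print(m.sum(),h)
E
```

```text
[[-0.     0.958  0.288  0.372]
 [ 1.     0.     0.     0.131]
 [ 0.     0.288 -0.958  0.343]
 [ 0.     0.     0.     1.   ]] 430.47498118878474
[0.44568823 0.13069327 0.20005   ] [ 2.38014231e-02 -1.08332061e-01  1.93187380e+00  5.04583115e-04
  1.31896959e+00 -1.54794888e+00]
1183 [0.44354729 0.13107691 0.11650967]
10280 ((482.7182312011719, 102.54352569580078), 61.95063400268555)
```

View pics/w1.png

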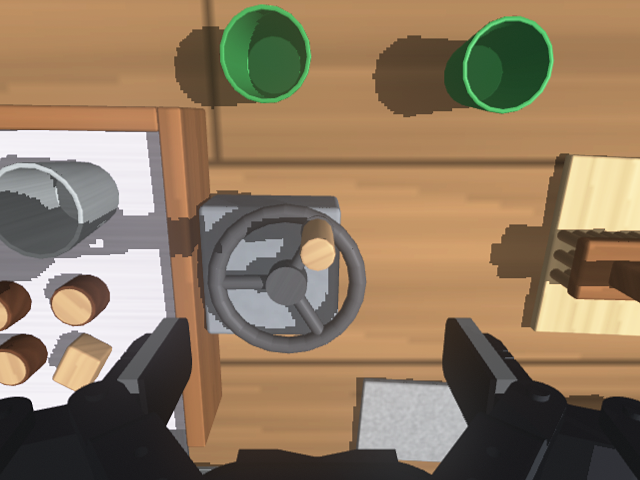

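The wrist view shows the handwheel rim spanning columns 209–365 and rows 204–353, the hub at (287,286) and the handle top at (319,251). The brush is on its rest at right.

```bash
python3 - <<'E'
from h import *
c=cap("wrist");P=cloud(c);Z=P[...,2]
for u,v in [(209,279),(365,279),(287,204),(287,353)]:print(ray(c,u,v,.064))
m=(Z>.112)&(Z<.125)&(np.hypot(P[...,0]-.446,P[...,1]-.129)<.03);print(cv2.minEnclosingCircle((P[m][:,:2]*1000).astype(np.float32)))
g=cv2.cvtColor(c["image"],cv2.COLOR_RGB2HSV);m=(g[...,1]<110)&(g[...,2]<135)&(Z>.054)&(Z<.076)&(np.hypot(P[...,0]-.483,P[...,1]-.111)<.063)
q=(P[m][:,:2]*1000).astype(np.float32);print(cv2.minEnclosingCircle(q))
r=np.hypot(*(q-[483,110]).T);q=q[r>45];e=cv2.fitEllipse(q);print(e)
E
```

```text
[0.4815 0.0569 0.064 ]
[0.4814 0.1653 0.064 ]
[0.4285 0.112  0.064 ]
[0.5396 0.11   0.064 ]
((445.46734619140625, 131.11114501953125), 10.011053085327148)
((483.0112609863281, 109.87571716308594), 54.854759216308594)
((481.85650634765625, 110.18611907958984), (99.53925323486328, 100.4215087890625), 54.835105895996094)
```

play_rows(
  steps=[0, 0, 6, 0, 0, 0, 1, 0, 0, 9, 0, 0, 0, 1, 0, 0, 12, 0, 0, 0, 1, 0, 0, 12, 0, 0, 0, 1, 0, 0, 12, 0, 0, 0, 0, 0, 0, 12, 0, 0, 0, 0, 0, 0, 12, 0, 0, 0, 0, 0, 0, 12, 0, 0, 0, 0, 0, 0, 12, 0, 0, 0, 0, 0, 0, 12, 0, 0, 0, 0],
  squeeze=30,
)

```text
clock: 2.75
tool_pos: [0.4468, 0.1301, 0.0811]
tool_rot: [-0.0, 1.0, 0.0, 0.0]
wrist_force: [-1.7, 1.1, 5.8]
width: 0.223
finger_force: 29.5
```

```bash
cat > circ.py <<'E'
from h import *
import sys
s=env.sense();p=s["tool_pos"][:2]*1000-[483.5,110.8];a0=np.degrees(np.arctan2(p[1],p[0]));print(p,np.hypot(*p),a0,s["width"],s["wrist_force"].round(1))
for k in range(1,11):
    a=np.radians(a0-float(sys.argv[1])*k);q=43*np.array([np.cos(a),np.sin(a)])-p;print(-(q[0]/10).round(1),(q[1]/10).round(1),end=" | ")
E
python3 circ.py 30
```

```text
[-36.7148095   19.28257561] 41.47041063948058 152.2915965495651 0.22303029118811982 [-1.7  1.1  5.8]
-1.4 1.7 | -3.5 2.4 | -5.7 1.9 | -7.3 0.4 | -8.0 -1.8 | -7.5 -3.9 | -6.0 -5.6 | -3.8 -6.2 | -1.7 -5.7 | -0.0 -4.2 |
```

play_rows(
  steps=[-1.4, 1.7, 0, 0, 0, 0, 0, -3.5, 2.4, 0, 0, 0, 0, 0, -5.7, 1.9, 0, 0, 0, 0, 0, -7.3, 0.4, 0, 0, 0, 0, 0, -8.0, -1.8, 0, 0, 0, 0, 0, -7.5, -3.9, 0, 0, 0, 0, 0, -6.0, -5.6, 0, 0, 0, 0, 0, -3.8, -6.2, 0, 0, 0, 0, 0, -1.7, -5.7, 0, 0, 0, 0, 0, 0, -4.2, 0, 0, 0, 0, 0],
)

```text
clock: 4.0
tool_pos: [0.4476, 0.0863, 0.0813]
tool_rot: [0.001, 1.0, -0.001, 0.002]
wrist_force: [11.8, 1.8, -5.2]
width: 0.219
finger_force: 30.4
```

```bash
python3 circ.py 30
```

```text
[-35.90965887 -24.48181679] 43.461050996455086 -145.71534673758765 0.21934841798773802 [11.8  1.8 -5.2]
0.7 2.1 | 0.3 4.3 | -1.2 6.0 | -3.3 6.7 | -5.5 6.3 | -7.1 4.9 | -7.9 2.8 | -7.5 0.6 | -6.0 -1.1 | -3.9 -1.8 |
```

play_rows(
  steps=[0.7, 2.1, 0, 0, 0, 0, 0, 0.3, 4.3, 0, 0, 0, 0, 0, -1.2, 6.0, 0, 0, 0, 0, 0, -3.3, 6.7, 0, 0, 0, 0, 0, -5.5, 6.3, 0, 0, 0, 0, 0, -7.1, 4.9, 0, 0, 0, 0, 0, -7.9, 2.8, 0, 0, 0, 0, 0, -7.5, 0.6, 0, 0, 0, 0, 0, -6.0, -1.1, 0, 0, 0, 0, 0, -3.9, -1.8, 0, 0, 0, 0, 0],
)

```text
clock: 5.25
tool_pos: [0.4885, 0.0665, 0.0812]
tool_rot: [0.0, 1.0, -0.003, 0.004]
wrist_force: [4.8, -3.1, 0.5]
width: 0.224
finger_force: 31.7
```

```bash
python3 circ.py 30; python3 - <<'E'
from h import *
c=cap("top");P=cloud(c);Z=P[...,2]
for y in [-.06,-.16]:
    m=(abs(P[...,1]-y)<.012)&(P[...,0]>.58)&(P[...,0]<.9);q=P[m];q=q[np.argsort(q[:,0])]
    print([(round(x,3),round(np.median(q[abs(q[:,0]-x)<.004][:,2]),3)) for x in np.arange(.6,.87,.008)])
E
```

```text
[  4.99063982 -44.30287443] 44.58308164576717 -83.57282732385966 0.2239126452983391 [ 4.8 -3.1  0.5]
2.2 0.5 | 4.0 1.9 | 4.8 3.9 | 4.4 6.1 | 3.1 7.9 | 1.0 8.7 | -1.2 8.4 | -3.0 7.0 | -3.8 4.9 | -3.4 2.7 | [(np.float64(0.6), np.float64(0.047)), (np.float64(0.608), np.float64(0.046)), (np.float64(0.616), np.float64(0.046)), (np.float64(0.624), np.float64(0.044)), (np.float64(0.632), np.float64(0.002)), (np.float64(0.64), np.float64(0.001)), (np.float64(0.648), np.float64(0.006)), (np.float64(0.656), np.float64(0.009)), (np.float64(0.664), np.float64(0.008)), (np.float64(0.672), np.float64(0.009)), (np.float64(0.68), np.float64(0.009)), (np.float64(0.688), np.float64(0.009)), (np.float64(0.696), np.float64(0.009)), (np.float64(0.704), np.float64(0.009)), (np.float64(0.712), np.float64(0.009)), (np.float64(0.72), np.float64(0.01)), (np.float64(0.728), np.float64(0.009)), (np.float64(0.736), np.float64(0.009)), (np.float64(0.744), np.float64(0.009)), (np.float64(0.752), np.float64(0.01)), (np.float64(0.76), np.float64(0.009)), (np.float64(0.768), np.float64(0.024)), (np.float64(0.776), np.float64(nan)), (np.float64(0.784), np.float64(0.001)), (np.float64(0.792), np.float64(0.001)), (np.float64(0.8), np.float64(0.002)), (np.float64(0.808), np.float64(0.001)), (np.float64(0.816), np.float64(0.001)), (np.float64(0.824), np.float64(0.001)), (np.float64(0.832), np.float64(0.001)), (np.float64(0.84), np.float64(0.0)), (np.float64(0.848), np.float64(0.001)), (np.float64(0.856), np.float64(0.001)), (np.float64(0.864), np.float64(0.002))]
  return _methods._mean(a, axis=axis, dtype=dtype,
  ret = ret.dtype.type(ret / rcount)
```

```bash
python3 circ.py 24
```

```text
[  1.92678974 -44.2891171 ] 44.33100959956229 -87.50892864968195 0.2297774865149837 [ -0.8 -11.6   2.3]
1.8 0.4 | 3.3 1.4 | 4.2 2.9 | 4.5 4.7 | 4.0 6.4 | 2.9 7.8 | 1.3 8.6 | -0.5 8.7 | -2.2 8.0 | -3.4 6.7 |
```

play_rows(
  steps=[1.8, 0.4, 0, 0, 0, 0, 0, 3.3, 1.4, 0, 0, 0, 0, 0, 4.2, 2.9, 0, 0, 0, 0, 0, 4.5, 4.7, 0, 0, 0, 0, 0, 4.0, 6.4, 0, 0, 0, 0, 0, 2.9, 7.8, 0, 0, 0, 0, 0, 1.3, 8.6, 0, 0, 0, 0, 0, -0.5, 8.7, 0, 0, 0, 0, 0, -2.2, 8.0, 0, 0, 0, 0, 0, -2.2, 8.0, 0, 0, 0, 0, 0],
)

```text
clock: 6.55
tool_pos: [0.5076, 0.1458, 0.0811]
tool_rot: [-0.0, 1.0, -0.004, -0.001]
wrist_force: [-8.2, -16.1, 11.6]
width: 0.222
finger_force: 33.5
```

```bash
cat > gap.py <<'E'
from h import *
c=cap("top");P=cloud(c);Z=P[...,2]
# pan floor near edge and back wall along two strips
for y in [-.06,-.16]:
    m=(abs(P[...,1]-y)<.012)&(P[...,0]>.58)&(P[...,0]<.9);q=P[m]
    w=q[(q[:,2]>.025)&(q[:,2]<.045)&(q[:,0]>.65)];f=q[(q[:,2]>.005)&(q[:,2]<.012)&(q[:,0]>.6)]
    print("wall x",np.percentile(w[:,0],[5,50,95]).round(4),"floor x",f[:,0].min().round(4),f[:,0].max().round(4))
E
python3 gap.py; python3 circ.py 10
```

```text
wall x [0.7477 0.7493 0.7526] floor x 0.6297 0.894
wall x [0.7459 0.7482 0.7505] floor x 0.6265 0.8931
[23.82184668 35.15873496] 42.46901250855389 55.880345324902926 0.22558795196394482 [ -6.6 -14.7  11.2]
-0.6 -0.4 | -1.1 -1.0 | -1.5 -1.6 | -1.8 -2.3 | -1.9 -3.1 | -1.9 -3.8 | -1.8 -4.6 | -1.5 -5.3 | -1.2 -5.9 | -0.7 -6.5 |
```

play_rows(
  steps=[-0.6, -0.4, 0, 0, 0, 0, 0, -1.1, -1.0, 0, 0, 0, 0, 0, -1.5, -1.6, 0, 0, 0, 0, 0, -1.8, -2.3, 0, 0, 0, 0, 0, -1.9, -3.1, 0, 0, 0, 0, 0, -1.9, -3.1, 0, 0, 0, 0, 0, -1.9, -3.1, 0, 0, 0, 0, 0, -1.9, -3.1, 0, 0, 0, 0, 0, -1.9, -3.1, 0, 0, 0, 0, 0, -1.9, -3.1, 0, 0, 0, 0, 0],
)

```text
clock: 7.85
tool_pos: [0.5263, 0.1184, 0.0812]
tool_rot: [-0.0, 1.0, -0.001, -0.0]
wrist_force: [-3.9, -1.9, 7.5]
width: 0.225
finger_force: 33.0
```

```bash
python3 gap.py; python3 circ.py 10
```

```text
wall x [0.7443 0.7454 0.7482] floor x 0.6303 0.8972
wall x [0.7424 0.7439 0.7465] floor x 0.6262 0.8908
[42.82358629  7.61097318] 43.49467157186999 10.07786289672915 0.2229580054089844 [-3.5 -1.9  7.8]
-0.0 -0.8 | 0.0 -1.5 | 0.2 -2.2 | 0.6 -2.9 | 1.0 -3.5 | 1.5 -4.1 | 2.1 -4.5 | 2.8 -4.8 | 3.5 -5.0 | 4.3 -5.1 |
```

play_rows(
  steps=[0, -0.4, 0, 0, 0, 0, 0, 0, -0.8, 0, 0, 0, 0, 0, 0, -1.1, 0, 0, 0, 0, 0, 0, -1.5, 0, 0, 0, 0, 0, 0, -1.5, 0, 0, 0, 0, 0, 0, -1.5, 0, 0, 0, 0, 0, 0, -1.5, 0, 0, 0, 0, 0, 0, -1.5, 0, 0, 0, 0, 0, 0, -1.5, 0, 0, 0, 0, 0, 0, -1.5, 0, 0, 0, 0, 0],
)

```text
clock: 9.15
tool_pos: [0.5272, 0.1082, 0.0812]
tool_rot: [0.0, 1.0, 0.004, 0.001]
wrist_force: [1.9, 18.0, 4.4]
width: 0.224
finger_force: 33.4
```

```bash
python3 gap.py; python3 circ.py 10
```

```text
wall x [0.7429 0.7449 0.7482] floor x 0.6297 0.8989
wall x [0.7414 0.7435 0.7466] floor x 0.6263 0.8935
[43.66265843 -2.60939777] 43.740561242893875 -3.4200818920655323 0.22392650448212975 [ 1.  16.8  4.6]
0.2 -0.7 | 0.4 -1.4 | 0.8 -2.1 | 1.2 -2.7 | 1.8 -3.2 | 2.4 -3.6 | 3.1 -3.9 | 3.9 -4.0 | 4.6 -4.0 | 5.4 -3.9 |
```

play_rows(
  steps=[0, -0.4, 0, 0, 0, 0, 0, 0.1, -0.8, 0, 0, 0, 0, 0, 0.1, -0.8, 0, 0, 0, 0, 0, 0.1, -0.8, 0, 0, 0, 0, 0, 0.1, -0.8, 0, 0, 0, 0, 0, 0.1, -0.8, 0, 0, 0, 0, 0, 0.1, -0.8, 0, 0, 0, 0, 0, 0.1, -0.8, 0, 0, 0, 0, 0, 0.1, -0.8, 0, 0, 0, 0, 0, 0.1, -0.8, 0, 0, 0, 0, 0],
)

```text
clock: 10.45
tool_pos: [0.5269, 0.1073, 0.0814]
tool_rot: [0.001, 1.0, 0.011, 0.003]
wrist_force: [5.5, 47.1, 1.4]
width: 0.224
finger_force: 34.5
```

```bash
python3 circ.py 10
```

```text
[43.44149705 -3.50564739] 43.58271709711758 -4.613664339458055 0.2243067456954689 [ 5.5 47.1  1.4]
0.2 -0.7 | 0.4 -1.4 | 0.8 -2.1 | 1.3 -2.7 | 1.9 -3.2 | 2.5 -3.5 | 3.2 -3.8 | 3.9 -3.9 | 4.7 -3.9 | 5.4 -3.8 |
```

play_rows(
  steps=[0, 0.6, 0, 0, 0, 0, 0, 0, 1.2, 0, 0, 0, 0, 0, 0, 1.2, 0, 0, 0, 0, 1, 0, 1.2, 0, 0, 0, 0, 1, 0, 1.2, 0, 0, 0, 0, 1, 0, 1.2, 0, 0, 0, 0, 1, 0, 1.2, -6, 0, 0, 0, 1, 0, 1.2, -12, 0, 0, 0, 1, 0, 1.2, -12, 0, 0, 0, 1, 0, 1.2, -12, 0, 0, 0, 1],
)

```text
clock: 11.7
tool_pos: [0.525, 0.1079, 0.1998]
tool_rot: [-0.0, 1.0, -0.0, -0.0]
wrist_force: [-0.0, -1.3, -0.6]
width: 0.998
finger_force: 0.0
```

```bash
python3 - <<'E'
from h import *
print(env.sense()["width"],env.sense()["tool_pos"]);to([.425,-.03,.20],180)
E
```

```text
0.9979026854192962 [0.52496995 0.10790088 0.19982951]
[ 1.000e+01 -1.379e+01 -1.000e-02] [-0. -0.  0.]
```

play_rows(
  steps=[5, -6.9, 0, 0, 0, 0, 1, 10, -13.8, 0, 0, 0, 0, 1, 10, -13.8, 0, 0, 0, 0, 1, 10, -13.8, 0, 0, 0, 0, 1, 10, -13.8, 0, 0, 0, 0, 1, 10, -13.8, 0, 0, 0, 0, 1, 10, -13.8, 0, 0, 0, 0, 1, 10, -13.8, 0, 0, 0, 0, 1, 10, -13.8, 0, 0, 0, 0, 1, 10, -13.8, 0, 0, 0, 0, 1],
)

```text
clock: 12.95
tool_pos: [0.4254, -0.03, 0.2003]
tool_rot: [-0.0, 1.0, -0.0, 0.0]
wrist_force: [0.1, 0.1, -0.2]
width: 1.0
finger_force: 0.0
```

```bash
python3 gap.py; python3 - <<'E'
from h import *
c=cap("wrist");P=cloud(c);Z=P[...,2]
for g in [(.425,-.03),(.422,-.165)]:
    m=(Z>.098)&(Z<.11)&(np.hypot(P[...,0]-g[0],P[...,1]-g[1])<.04)
    print(m.sum(),cv2.minEnclosingCircle((P[m][:,:2]*1000).astype(np.float32)) if m.any() else 0)
m=(Z>.062)&(Z<.075)&(P[...,0]>.44)&(P[...,0]<.62)&(P[...,1]<.02)&(P[...,1]>-.22)
for q in cv2.findContours(m.astype(np.uint8),0,2)[0]:
    if cv2.contourArea(q)>100: print("chew",ray(c,*q[:,0].mean(0),.069))
print(env.sense()["tool_pos"])
E
```

```text
wall x [0.7429 0.7448 0.748 ] floor x 0.6298 0.8924
wall x [0.7418 0.7432 0.7463] floor x 0.6261 0.8979
2037 ((424.4775085449219, -29.388341903686523), 27.870853424072266)
2704 ((419.75628662109375, -164.3978729248047), 28.380563735961914)
chew [ 0.544  -0.0937  0.069 ]
chew [ 0.547  -0.0456  0.069 ]
chew [ 0.5005 -0.0969  0.069 ]
chew [ 0.4961 -0.0386  0.069 ]
chew [ 0.4933 -0.1606  0.069 ]
chew [ 0.4437 -0.0295  0.069 ]
chew [ 0.4405 -0.166   0.069 ]
[ 0.42538033 -0.03002993  0.20031712]
```

play_rows(
  steps=[0.1, 0.1, 6, 0, 0, 0, 1, 0.1, 0.1, 10, 0, 0, 0, 1, 0.1, 0.1, 12.9, 0, 0, 0, 1, 0.1, 0.1, 12.9, 0, 0, 0, 1, 0.1, 0.1, 12.9, 0, 0, 0, 0, 0.1, 0.1, 12.9, 0, 0, 0, 0, 0.1, 0.1, 12.9, 0, 0, 0, 0, 0.1, 0.1, 12.9, 0, 0, 0, 0, 0.1, 0.1, 6, 0, 0, 0, 0, 0.1, 0.1, 0, 0, 0, 0, 0],
  squeeze=40,
)

```text
clock: 14.3
tool_pos: [0.424, -0.0289, 0.1984]
tool_rot: [-0.0, 1.0, -0.0, 0.0]
wrist_force: [1.6, -1.2, -0.9]
width: 0.628
finger_force: 42.9
```

```bash
python3 - <<'E'
from h import *
print(env.sense()["width"],env.sense()["tool_pos"]);to([.6527,.299,.15],180)
E
```

```text
0.6284113844197866 [ 0.42399369 -0.02890921  0.1983544 ]
[-22.88  32.78   4.83] [-0.  0.  0.]
```

play_rows(
  steps=[-4, 5, 0, 0, 0, 0, 0, -8, 11, 0, 0, 0, 0, 0, -12, 16, 0, 0, 0, 0, 0, -16, 22, 0, 0, 0, 0, 0, -19.5, 28, 0, 0, 0, 0, 0, -22.9, 32.8, 2, 0, 0, 0, 0, -22.9, 32.8, 4.8, 0, 0, 0, 0, -22.9, 32.8, 4.8, 0, 0, 0, 0, -22.9, 32.8, 4.8, 0, 0, 0, 0, -22.9, 32.8, 4.8, 0, 0, 0, 0],
)

```text
clock: 15.55
tool_pos: [0.6542, 0.2984, 0.151]
tool_rot: [0.0, 1.0, 0.0, 0.002]
wrist_force: [-0.4, 1.1, -0.5]
width: 0.626
finger_force: 43.0
```

```bash
python3 - <<'E'
from h import *
c=cap("wrist");save(c,"w2");P=cloud(c);Z=P[...,2];s=env.sense();print(s["width"],s["tool_pos"]);to([.6527,.299,.035],180)
m=(Z>.08)&(np.hypot(P[...,0]-.6527,P[...,1]-.299)<.035)&(c["z_map"]>.1);print(np.nanpercentile(P[m],[2,50,98],axis=0))
E
```

```text
0.6247967791584582 [0.65412375 0.29844236 0.15076422]
[ 0.18  0.05 11.58] [ 0.   0.2 -0. ]
[[0.62641693 0.26809704 0.12685943]
 [0.66010557 0.2990941  0.17082396]
 [0.6772605  0.33013668 0.20392157]]
```

View pics/w2.png

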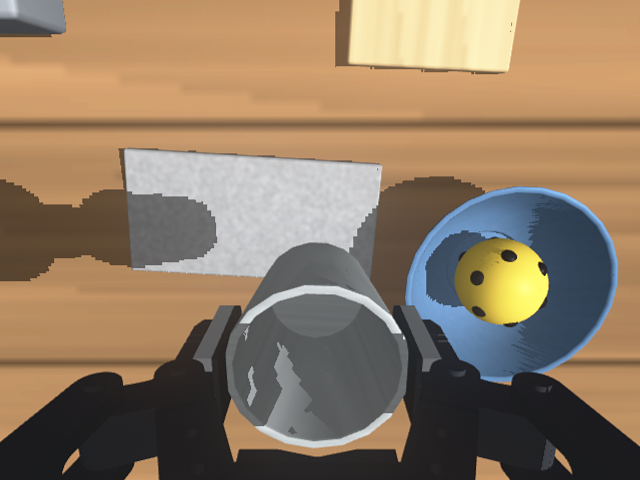

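The cup is held upright at about (316,365), over the drain board's left part. The bowl is close at right, so I'll place the cup at y=0.289 and open the fingers only a little.

play_rows(
  steps=[0.2, -0.9, 4, 0, 0, 0, 0, 0.2, -0.9, 8, 0, 0, 0, 0, 0.2, -0.9, 10.5, 0, 0, 0, 0, 0.2, -0.9, 11.5, 0, 0, 0, 0, 0.2, -0.9, 11.5, 0, 0, 0, 0, 0.2, -0.9, 11.5, 0, 0, 0, 0, 0.2, -0.9, 11.5, 0, 0, 0, 0.72, 0.2, -0.9, 11.5, 0, 0, 0, 0.72, 0.2, -0.9, 11.5, 0, 0, 0, 0.72, 0.2, -0.9, 11.5, 0, 0, 0, 0.72],
)

```text
clock: 16.85
tool_pos: [0.6511, 0.29, 0.0331]
tool_rot: [-0.0, 1.0, -0.0, -0.0]
wrist_force: [-0.2, 0.6, -1.0]
width: 0.721
finger_force: 0.0
```

play_rows(
  steps=[0, 0, -2, 0, 0, 0, 0.72, 0, 0, -6, 0, 0, 0, 0.72, 0, 0, -10, 0, 0, 0, 0.72, 0, 0, -15, 0, 0, 0, 1, 0, 0, -15, 0, 0, 0, 1, 0, 0, -15, 0, 0, 0, 1, 0, 0, -15, 0, 0, 0, 1, 0, 0, -15, 0, 0, 0, 1, 0, 0, -15, 0, 0, 0, 1, 0, 0, -15, 0, 0, 0, 1],
)

```text
clock: 18.1
tool_pos: [0.6511, 0.29, 0.1829]
tool_rot: [-0.0, 1.0, -0.0, -0.0]
wrist_force: [-0.2, 0.3, -0.0]
width: 0.998
finger_force: 0.0
```

```bash
cat > cups.py <<'E'
from h import *
c=cap("top");P=cloud(c);Z=P[...,2]
m=((Z>.058)&(Z<.08)&(P[...,0]>.58)&(P[...,0]<.72)&(P[...,1]>.13)&(P[...,1]<.345)).astype(np.uint8)
for q in cv2.findContours(m,0,2)[0]:
    if cv2.contourArea(q)<80: continue
    w=np.array([ray(c,*p[0],.068)[:2] for p in q],np.float32)*1000;x,r=cv2.minEnclosingCircle(w)
    d=R.from_euler("z",3.4,degrees=True).apply([x[0]-650.4,x[1]-254.3,0]);print("cup",x,r,"in drain",d.round(1))
E
python3 cups.py; python3 -c "
from h import *
print(env.sense()['tool_pos']);to([.4205,-.1645,.19],180)"
```

```text
[0.65118536 0.290026   0.18310078]
[ 23.09 -45.44  -0.68] [-0. -0.  0.]
```

play_rows(
  steps=[23.1, -45.4, -0.7, 0, 0, 0, 1, 23.1, -45.4, -0.7, 0, 0, 0, 1, 23.1, -45.4, -0.7, 0, 0, 0, 1, 23.1, -45.4, -0.7, 0, 0, 0, 1, 23.1, -45.4, -0.7, 0, 0, 0, 1, 23.1, -45.4, -0.7, 0, 0, 0, 1, 23.1, -45.4, -0.7, 0, 0, 0, 1, 23.1, -45.4, -0.7, 0, 0, 0, 1, 23.1, -45.4, -0.7, 0, 0, 0, 1, 23.1, -45.4, -0.7, 0, 0, 0, 1],
)

```text
clock: 19.4
tool_pos: [0.4205, -0.1642, 0.1905]
tool_rot: [0.001, 1.0, 0.0, 0.0]
wrist_force: [-0.4, 1.0, -0.4]
width: 0.996
finger_force: 0.0
```

```bash
python3 cups.py; python3 - <<'E'
from h import *
c=cap("wrist");P=cloud(c);Z=P[...,2]
m=(Z>.098)&(Z<.11)&(np.hypot(P[...,0]-.42,P[...,1]+.165)<.04)
print(m.sum(),cv2.minEnclosingCircle((P[m][:,:2]*1000).astype(np.float32)))
print(env.sense()["tool_pos"]);to([.4205,-.1645,.071],180)
E
```

```text
cup (651.6468505859375, 289.10198974609375) 28.50344467163086 in drain [-0.8 34.8  0. ]
2233 ((419.7522277832031, -164.262939453125), 27.992502212524414)
[ 0.42095123 -0.16296668  0.19029391]
[ 0.05 -0.16 11.93] [0.  0.  0.1]
```

play_rows(
  steps=[0.1, -0.1, 6, 0, 0, 0, 1, 0.1, -0.1, 10, 0, 0, 0, 1, 0.1, -0.1, 11.9, 0, 0, 0, 1, 0.1, -0.1, 11.9, 0, 0, 0, 1, 0.1, -0.1, 11.9, 0, 0, 0, 0, 0.1, -0.1, 11.9, 0, 0, 0, 0, 0.1, -0.1, 11.9, 0, 0, 0, 0, 0.1, -0.1, 11.9, 0, 0, 0, 0, 0.1, -0.1, 6, 0, 0, 0, 0, 0.1, -0.1, -1, 0, 0, 0, 0],
)

```text
clock: 20.75
tool_pos: [0.419, -0.1646, 0.1944]
tool_rot: [-0.0, 1.0, 0.0, -0.0]
wrist_force: [0.5, -1.5, -1.0]
width: 0.639
finger_force: 42.8
```

```bash
python3 - <<'E'
from h import *
print(env.sense()["width"],env.sense()["tool_pos"]);to([.6485,.205,.15],180)
E
```

```text
0.6393059190560848 [ 0.41897956 -0.16459995  0.19440152]
[-22.97  36.95   4.44] [ 0. -0.  0.]
```

play_rows(
  steps=[-3.5, 5, -1, 0, 0, 0, 0, -7, 10, -1, 0, 0, 0, 0, -10, 15, -1, 0, 0, 0, 0, -13, 20, -1, 0, 0, 0, 0, -16, 25, -1, 0, 0, 0, 0, -19, 31, 0, 0, 0, 0, 0, -23, 36.9, 3, 0, 0, 0, 0, -23, 36.9, 4.4, 0, 0, 0, 0, -23, 36.9, 4.4, 0, 0, 0, 0, -23, 36.9, 4.4, 0, 0, 0, 0],
)

```text
clock: 22.0
tool_pos: [0.6496, 0.2034, 0.1501]
tool_rot: [0.0, 1.0, -0.0, 0.001]
wrist_force: [0.2, -0.3, -0.5]
width: 0.636
finger_force: 42.9
```

```bash
python3 - <<'E'
from h import *
print(env.sense()["width"],env.sense()["finger_force"],env.sense()["tool_pos"]);to([.6485,.205,.035],180)
E
```

```text
0.6359938149686731 42.877786327153444 [0.64956811 0.20342325 0.15014651]
[ 0.12  0.16 11.51] [-0.   0.1 -0. ]
```

play_rows(
  steps=[0.1, 0, 4, 0, 0, 0, 0, 0.1, 0, 8, 0, 0, 0, 0, 0.1, 0, 10.5, 0, 0, 0, 0, 0.1, 0, 11.5, 0, 0, 0, 0, 0.1, 0, 11.5, 0, 0, 0, 0, 0.1, 0, 11.5, 0, 0, 0, 0, 0.1, 0, 11.5, 0, 0, 0, 0.74, 0.1, 0, 11.5, 0, 0, 0, 0.74, 0.1, 0, 11.5, 0, 0, 0, 0.74, 0.1, 0, 11.5, 0, 0, 0, 0.74],
)

```text
clock: 23.25
tool_pos: [0.6482, 0.2041, 0.0337]
tool_rot: [-0.0, 1.0, -0.0, -0.0]
wrist_force: [-0.5, -0.1, 0.1]
width: 0.741
finger_force: 0.0
```

play_rows(
  steps=[0, 0, -2, 0, 0, 0, 0.74, 0, 0, -6, 0, 0, 0, 0.74, 0, 0, -10, 0, 0, 0, 0.74, 0, 0, -16, 0, 0, 0, 1, 5, -10, -16, 0, 0, 0, 1, 10, -20, -16, 0, 0, 0, 1, 12, -26, -16, 0, 0, 0, 1, 14, -32, -16, 0, 0, 0, 1, 16, -38, -16, 0, 0, 0, 1, 18, -44, -16, 0, 0, 0, 1],
)

```text
clock: 24.5
tool_pos: [0.5017, -0.1427, 0.1957]
tool_rot: [-0.0, 1.0, -0.001, 0.001]
wrist_force: [1.2, -1.4, 0.7]
width: 0.998
finger_force: 0.0
```

```bash
python3 cups.py; python3 - <<'E'
from h import *
s=env.sense();print(s["tool_pos"],s["joint_positions"]);
for a in (90,180):to([.43,-.375,.22],a)
E
```

```text
cup (649.7186279296875, 203.46588134765625) 28.45050048828125 in drain [  2.3 -50.8   0. ]
cup (651.68896484375, 289.1578063964844) 28.448583602905273 in drain [-0.8 34.9  0. ]
[ 0.49966637 -0.14963815  0.19575053] [-0.5197653   0.04793111  1.78811949 -0.00544716  1.30192374 -2.08436102]
[  6.86 -22.58  -2.29] [-0.3  0.3 89.7]
[  6.86 -22.58  -2.29] [-0.4  0.  -0.3]
```

play_rows(
  steps=[6.9, -22.6, -2.3, 0, 0, 89.7, 1, 6.9, -22.6, -2.3, 0, 0, 89.7, 1, 6.9, -22.6, -2.3, 0, 0, 89.7, 1, 6.9, -22.6, -2.3, 0, 0, 89.7, 1, 6.9, -22.6, -2.3, 0, 0, 89.7, 1, 6.9, -22.6, -2.3, 0, 0, 89.7, 1, 6.9, -22.6, -2.3, 0, 0, 89.7, 1, 6.9, -22.6, -2.3, 0, 0, 89.7, 1, 6.9, -22.6, -2.3, 0, 0, 89.7, 1, 6.9, -22.6, -2.3, 0, 0, 89.7, 1],
)

```text
clock: 25.8
tool_pos: [0.4337, -0.367, 0.2182]
tool_rot: [0.705, 0.709, -0.0, 0.001]
wrist_force: [0.6, 0.3, 0.2]
width: 1.001
finger_force: 0.0
```

```bash
python3 - <<'E'
from h import *
s=env.sense();print(s["tool_pos"],s["joint_positions"])
c=cap("wrist");save(c,"w3");P=cloud(c);Z=P[...,2]
m=(np.hypot(P[...,0]-.467,P[...,1]+.376)<.09)
for lo,hi in [(.034,.043),(.048,.056),(.056,.062),(.062,.07),(.07,.09)]:
    k=m&(Z>lo)&(Z<hi);q=(P[k][:,:2]*1000).astype(np.float32)
    if len(q)>20:print(lo,hi,len(q),np.nanmedian(Z[k]),cv2.minAreaRect(q),q.mean(0))
E
```

```text
[ 0.43373991 -0.36696024  0.21818977] [-9.14851140e-01  1.49253498e-01  1.63347470e+00  4.84465445e-05
  1.35702238e+00 -9.21424133e-01]
0.034 0.043 9055 0.04061078900016196 ((466.822265625, -379.02008056640625), (90.74263763427734, 110.16123962402344), 82.88985443115234) [ 465.61044 -373.69485]
0.048 0.056 1494 0.054492807558254586 ((467.2095642089844, -376.7611083984375), (65.62495422363281, 67.77732849121094), 47.349891662597656) [ 465.3078  -371.03137]
0.056 0.062 174 0.058097410676122424 ((463.7633972167969, -377.1548156738281), (40.86622619628906, 38.60634994506836), 66.45890808105469) [ 465.91302 -371.4361 ]
0.062 0.07 192 0.06603487216437484 ((465.4278869628906, -372.42877197265625), (44.29117202758789, 2.757826089859009), 9.682690620422363) [ 465.2141  -372.12827]
0.07 0.09 1593 0.08419639926969608 ((466.7991027832031, -378.7513427734375), (45.641197204589844, 14.820747375488281), 8.276432037353516) [ 466.25055 -376.90155]
```

View pics/w3.png

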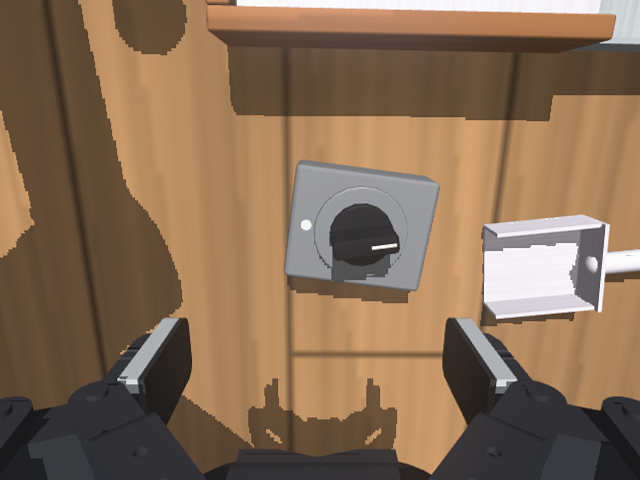

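The dial is at about (365,238) with its white pointer end toward +x and the bar at about 8° in the world; the dot on the box is at (306,225).

```bash
python3 - <<'E'
from h import *
to([.4667,-.377,.14],8.3);to([.4667,-.377,.06],8.3)
E
```

```text
[-1.02  3.29  7.8 ] [ 0.1  0.  82.1]
[-1.01  3.28 15.8 ] [ 0.1  0.  82.1]
```

play_rows(
  steps=[-1, 3.3, 7.8, 0, 0, 82.1, 1, -1, 3.3, 7.8, 0, 0, 82.1, 1, -1, 3.3, 7.8, 0, 0, 82.1, 1, -1, 3.3, 7.8, 0, 0, 82.1, 1, -1, 3.3, 7.8, 0, 0, 82.1, 1, -1, 3.3, 7.8, 0, 0, 82.1, 1, -1, 3.3, 7.8, 0, 0, 82.1, 1, -1, 3.3, 7.8, 0, 0, 82.1, 1, -1, 3.3, 7.8, 0, 0, 82.1, 1, -1, 3.3, 7.8, 0, 0, 82.1, 1],
)

```text
clock: 27.1
tool_pos: [0.4665, -0.3767, 0.1391]
tool_rot: [0.997, 0.073, 0.0, 0.0]
wrist_force: [-0.3, 0.6, 0.7]
width: 1.001
finger_force: 0.0
```

```bash
python3 - <<'E'
from h import *
print(env.sense()["tool_pos"])
to([.4667,-.377,.06],8.3)
E
```

```text
[ 0.46648505 -0.37673971  0.13909001]
[0.02 0.03 7.91] [ 0.  -0.   0.1]
```

play_rows(
  steps=[0, 0, 4, 0, 0, 0, 1, 0, 0, 7, 0, 0, 0, 1, 0, 0, 7.9, 0, 0, 0, 1, 0, 0, 7.9, 0, 0, 0, 0, 0, 0, 7.9, 0, 0, 0, 0, 0, 0, 7.9, 0, 0, 0, 0, 0, 0, 7.9, 0, 0, 0, 0, 0, 0, 7.9, 0, 0, 0, 0, 0, 0, 7.9, 0, 0, 0, 0, 0, 0, 7.9, 0, 0, 0, 0],
  squeeze=40,
)

```text
clock: 28.35
tool_pos: [0.4672, -0.3797, 0.0613]
tool_rot: [0.997, 0.072, 0.001, 0.003]
wrist_force: [1.6, -8.3, -2.2]
width: 0.151
finger_force: 45.0
```

play_rows(
  steps=[0, 0, 0, 0, 0, -10, 0, 0, 0, 0, 0, 0, -20, 0, 0, 0, 0, 0, 0, -30, 0, 0, 0, 0, 0, 0, -40, 0, 0, 0, 0, 0, 0, -50, 0, 0, 0, 0, 0, 0, -60, 0, 0, 0, 0, 0, 0, -60, 0, 0, 0, 0, 0, 0, -60, 0, 0, 0, 0, 0, 0, -60, 0, 0, 0, 0, 0, 0, -60, 0],
)

```text
clock: 29.6
tool_pos: [0.4671, -0.3797, 0.0613]
tool_rot: [0.828, 0.561, -0.001, 0.003]
wrist_force: [1.2, -6.9, -2.4]
width: 0.157
finger_force: 45.0
```

```bash
cat > d.py <<'E'
from h import *
s=env.sense();x=R.from_quat(s["tool_rot"]).apply([1,0,0]);print("psi",np.degrees(np.arctan2(x[1],x[0])),s["tool_pos"],s["width"],s["wrist_force"].round(1),s["wrist_torque"].round(2),"q6",s["joint_positions"][5],s["tau"][5])
E
python3 d.py
```

```text
psi 68.22455186733318 [ 0.46707213 -0.37970525  0.06126946] 0.15659625179651895 [ 1.2 -6.9 -2.4] [-1.05  0.07  0.01] q6 -0.5008461349984271 0.02969931112602353
```

play_rows(
  steps=[-0.2, 0.1, 0, 0, 0, -10, 0, -0.2, 0.1, 0, 0, 0, -20, 0, -0.2, 0.1, 0, 0, 0, -30, 0, -0.2, 0.1, 0, 0, 0, -40, 0, -0.2, 0.1, 0, 0, 0, -50, 0, -0.2, 0.1, 0, 0, 0, -60, 0, -0.2, 0.1, 0, 0, 0, -70, 0, -0.2, 0.1, 0, 0, 0, -80, 0, -0.2, 0.1, 0, 0, 0, -80, 0, -0.2, 0.1, 0, 0, 0, -80, 0],
)

```text
clock: 30.85
tool_pos: [0.4671, -0.38, 0.0612]
tool_rot: [0.275, 0.961, -0.001, 0.001]
wrist_force: [-0.1, -1.5, 6.0]
width: 0.149
finger_force: 45.9
```

```bash
python3 d.py
```

```text
psi 148.0232041682078 [ 0.4670982  -0.38004636  0.0612057 ] 0.14933958058432076 [-0.1 -1.5  6. ] [-0.28  0.36  0.02] q6 -1.8954444114214006 0.018846181919798255
```

play_rows(
  steps=[0, 0, 0, 0, 0, -8, 0, 0, 0, 0, 0, 0, -16, 0, 0, 0, 0, 0, 0, -24, 0, 0, 0, 0, 0, 0, -28, 0, 0, 0, 0, 0, 0, -32, 0, 0, 0, 0, 0, 0, -32, 0, 0, 0, 0, 0, 0, -32, 0, 0, 0, 0, 0, 0, -32, 0, 0, 0, 0, 0, 0, -32, 0, 0, 0, 0, 0, 0, -32, 0],
)

```text
clock: 32.1
tool_pos: [0.4683, -0.3801, 0.0613]
tool_rot: [0.001, 1.0, -0.001, 0.002]
wrist_force: [4.4, -1.2, 5.3]
width: 0.155
finger_force: 95.1
```

```bash
python3 d.py
```

```text
psi 179.93014958231288 [ 0.4682838  -0.38012789  0.0613381 ] 0.15460315242760675 [ 4.4 -1.2  5.3] [-0.24 -0.85 -1.29] q6 -2.4530763062164325 -1.3309858739376068
```

play_rows(
  steps=[0, 0, 0, 0, 0, 0, 1, 0, 0, 0, 0, 0, 0, 1, 0, 0, 0, 0, 0, 0, 1, 0, 0, 0, 0, 0, 0, 1, 0, 0, -5, 0, 0, 0, 1, 0, 0, -10, 0, 0, 0, 1, 4, 0, -15, 0, 0, 0, 1, 4, 0, -15, 0, 0, 0, 1, 4, 0, -15, 0, 0, 0, 1, 4, 0, -15, 0, 0, 0, 1],
)

```text
clock: 33.35
tool_pos: [0.4263, -0.3781, 0.2077]
tool_rot: [-0.002, 1.0, 0.001, -0.001]
wrist_force: [0.5, -0.0, -0.7]
width: 1.001
finger_force: 0.0
```

```bash
python3 - <<'E'
from h import *
c=cap("wrist");save(c,"w4");P=cloud(c);Z=P[...,2]
m=(np.hypot(P[...,0]-.467,P[...,1]+.379)<.09)
for lo,hi in [(.034,.043),(.075,.09)]:
    k=m&(Z>lo)&(Z<hi);q=(P[k][:,:2]*1000).astype(np.float32)
    if len(q)>20:print(lo,hi,len(q),cv2.minAreaRect(q),q.mean(0))
E
```

```text
0.034 0.043 8849 ((466.1478271484375, -379.05902099609375), (90.24803161621094, 109.6034164428711), 82.77088928222656) [ 458.47028 -378.97574]
0.075 0.09 1353 ((466.14056396484375, -379.1536560058594), (14.035037994384766, 45.57375717163086), 82.79066467285156) [ 464.07733 -379.06534]
```

View pics/w4.png

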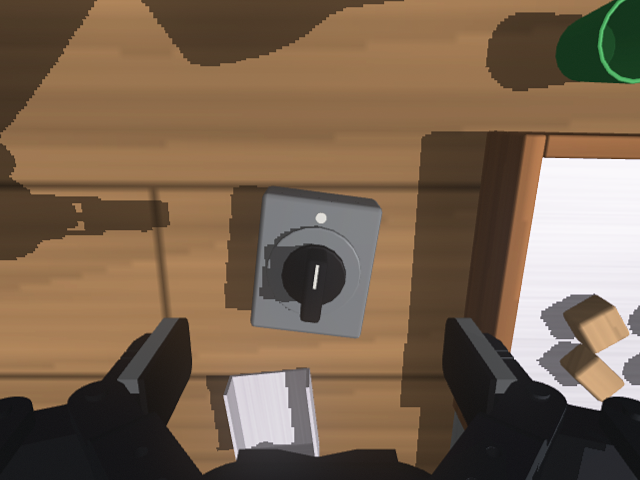

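The bar now lines up with the box's −x dot at (321,218) (both at about −7.2°), so the dial is at its stop. Next is the brush.

play_rows(
  steps=[0, 6, 0, 0, 0, 10, 1, 0, 12, 0, 0, 0, 20, 1, -1, 18, 0, 0, 0, 30, 1, -2, 24, 0, 0, 0, 40, 1, -2, 30, 0, 0, 0, 50, 1, -3, 36, 0, 0, 0, 60, 1, -4, 42, 0, 0, 0, 70, 1, -5, 48, 0, 0, 0, 80, 1, -6, 54, 0, 0, 0, 90, 1, -6, 54, 0, 0, 0, 90, 1],
)

```text
clock: 34.65
tool_pos: [0.484, 0.1636, 0.2086]
tool_rot: [0.706, 0.708, -0.001, -0.001]
wrist_force: [0.4, -0.1, 0.3]
width: 1.001
finger_force: 0.0
```

```bash
python3 d.py;python3 -c "
from h import *
to([.4825,.35,.20],90)"
```

```text
psi 90.12654049794432 [0.48398097 0.16357457 0.20858087] 1.001055862415481 [ 0.4 -0.1  0.3] [ 0.02 -0.02  0.02] q6 0.08671956830372245 -1.1634021252393723
[18.64 -0.11  0.86] [-0.1  0.   0.1]
```

play_rows(
  steps=[6, 0, 0, 0, 0, 0, 1, 12, 0, 0, 0, 0, 0, 1, 18.6, -0.1, 0.8, 0, 0, 0, 1, 18.6, -0.1, 0.8, 0, 0, 0, 1, 18.6, -0.1, 0.8, 0, 0, 0, 1, 18.6, -0.1, 0.8, 0, 0, 0, 1, 18.6, -0.1, 0.8, 0, 0, 0, 1, 18.6, -0.1, 0.8, 0, 0, 0, 1, 18.6, -0.1, 0.8, 0, 0, 0, 1, 18.6, -0.1, 0.8, 0, 0, 0, 1],
)

```text
clock: 35.9
tool_pos: [0.4828, 0.347, 0.2018]
tool_rot: [0.706, 0.708, 0.0, 0.0]
wrist_force: [1.4, 1.2, -0.6]
width: 1.002
finger_force: 0.0
```

```bash
python3 m.py | grep -E "chew|rest|cups"; python3 cups.py; python3 gap.py; python3 - <<'E'
from h import *
c=cap("wrist");save(c,"w5");P=cloud(c);Z=P[...,2]
m=(np.hypot(P[...,0]-.4825,P[...,1]-.375)<.12)
for lo,hi in [(.005,.014),(.08,.092)]:
    k=m&(Z>lo)&(Z<hi);q=(P[k][:,:2]*1000).astype(np.float32)
    if len(q)>20:print(lo,hi,len(q),np.median(Z[k]),cv2.minAreaRect(q),q.mean(0))
E
python3 d.py
```

```text
rest [480.3, 361.7] [154.2, 91.3] 0.5 129 zmed 0.011
chew [502.0, -165.8] [29.6, 31.6] 35.3 28 zmed 0.07
chew [544.2, -161.1] [35.8, 25.7] 48.1 18 zmed 0.07
chew [551.0, -45.6] [25.6, 35.2] 57.8 32 zmed 0.07
chew [548.2, -94.5] [29.8, 30.0] 89.1 20 zmed 0.07
chew [503.9, -98.4] [29.9, 31.7] 44.6 24 zmed 0.07
chew [499.8, -38.4] [29.7, 29.8] 89.1 18 zmed 0.07
chew [589.1, -86.8] [0.0, 0.0] 0.0 1 zmed 0.07
cup (649.6640014648438, 203.5725860595703) 28.459440231323242 in drain [  2.3 -50.7   0. ]
cup (651.7957763671875, 289.2992858886719) 28.309368133544922 in drain [-0.7 35.   0. ]
wall x [0.7427 0.745  0.7479] floor x 0.63 0.892
wall x [0.7417 0.7433 0.7461] floor x 0.6265 0.8993
0.005 0.014 15991 0.010653765386001213 ((478.777099609375, 371.2445068359375), (100.31806945800781, 150.61045837402344), 87.44651794433594) [476.7935  373.75632]
0.08 0.092 3694 0.08651587932784238 ((482.3222961425781, 377.3276062011719), (69.60843658447266, 20.028547286987305), 88.45755767822266) [482.32202 378.93015]
psi 90.22499967502303 [0.48272987 0.34716015 0.20177962] 1.002972186574784 [0.1 0.2 0.4] [-0.01 -0.04  0.01] q6 0.4165075958064828 -9.164665016214713e-05
```

View pics/w5.png

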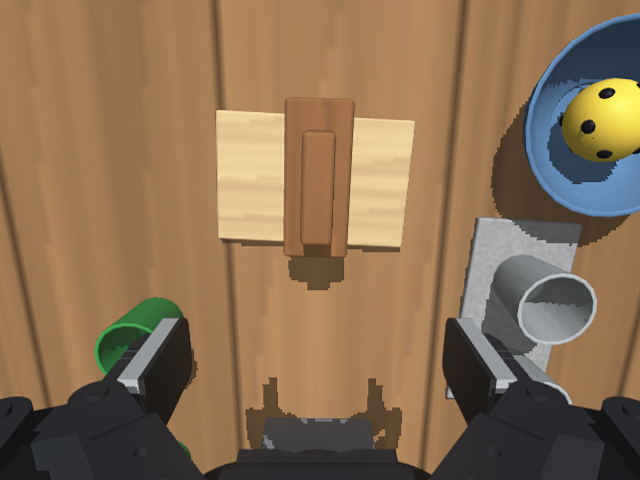

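The brush stands crosswise on its rest at about (320,177), ridge centre (0.482, 0.377) and long axis 88.5°. The cups, the pan and all six blocks are in place.

play_rows(
  steps=[2.9, 0, 5, 0, 0, 1.7, 1, 2.9, 0, 9, 0, 0, 1.7, 1, 2.9, 0, 12, 0, 0, 1.7, 1, 2.9, 0, 14.4, 0, 0, 1.7, 1, 2.9, 0, 14.4, 0, 0, 1.7, 1, 2.9, 0, 14.4, 0, 0, 1.7, 0, 2.9, 0, 14.4, 0, 0, 1.7, 0, 2.9, 0, 14.4, 0, 0, 1.7, 0, 2.9, 0, 14.4, 0, 0, 1.7, 0, 2.9, 0, 14.4, 0, 0, 1.7, 0],
  squeeze=70,
)

```text
clock: 37.35
tool_pos: [0.4831, 0.3765, 0.0587]
tool_rot: [0.716, 0.698, 0.001, 0.0]
wrist_force: [-1.4, -0.8, 5.3]
width: 0.219
finger_force: 69.1
```

play_rows(
  steps=[0, 0, 0, 0, 0, 0, 0, 0, 0, 0, 0, 0, 0, 0, 0, 0, -3, 0, 0, 0, 0, 0, 0, -6, 0, 0, 0, 0, 0, 0, -10, 0, 0, 0, 0, 0, 0, -14, 0, 0, 0, 0, 0, 0, -14, 0, 0, 0, 0, 0, 0, -14, 0, 0, 0, 0, 0, 0, -14, 0, 0, 0, 0, 0, 0, -14, 0, 0, 0, 0],
)

```text
clock: 38.6
tool_pos: [0.4819, 0.3757, 0.1961]
tool_rot: [0.716, 0.698, -0.001, -0.0]
wrist_force: [0.3, -0.2, -2.5]
width: 0.221
finger_force: 68.9
```

```bash
python3 d.py; python3 - <<'E'
from h import *
to([.432,-.063,.19],89.3)
E
```

```text
psi 88.52216435802545 [0.48187959 0.37573331 0.19610447] 0.22128115701042705 [ 0.3 -0.2 -2.5] [ 0.01 -0.05 -0.  ] q6 0.49057256798646554 -6.467476794114191e-06
[-43.99  -3.85   0.68] [-0.1  0.1 -0.8]
```

play_rows(
  steps=[-5, 0, 0, 0, 0, -0.8, 0, -11, -1, 0, 0, 0, -0.8, 0, -16, -2, 0, 0, 0, -0.8, 0, -22, -3, 0, 0, 0, -0.8, 0, -28, -4, 0, 0, 0, -0.8, 0, -34, -5, 0, 0, 0, -0.8, 0, -40, -5, 0, 0, 0, -0.8, 0, -44.3, -4.8, 0, 0, 0, -0.8, 0, -44.3, -4.8, 0, 0, 0, -0.8, 0, -44.3, -4.8, 0, 0, 0, -0.8, 0],
)

```text
clock: 39.85
tool_pos: [0.423, -0.0649, 0.1974]
tool_rot: [0.711, 0.703, 0.0, -0.001]
wrist_force: [-0.2, 0.3, -1.6]
width: 0.219
finger_force: 69.0
```

```bash
python3 d.py; python3 - <<'E'
from h import *
to([.428,-.067,.095],89.3)
c=cap("wrist");save(c,"w6");P=cloud(c);Z=P[...,2]
m=(Z>.060)&(Z<.075)&(P[...,0]>.44)&(P[...,0]<.62)&(P[...,1]<.02)&(P[...,1]>-.22)
for q in cv2.findContours(m.astype(np.uint8),0,2)[0]:
    if cv2.contourArea(q)>60: print("chew",ray(c,*q[:,0].mean(0),.069))
E
```

```text
psi 89.30688944375503 [ 0.42297679 -0.0649175   0.19740934] 0.2190588382063059 [-0.2  0.3 -1.6] [ 0.01 -0.05 -0.05] q6 -0.4247281327076999 -0.006438523123506457
[-0.21  0.51 10.24] [-0.  -0.1  0. ]
chew [ 0.4993 -0.1565  0.069 ]
chew [ 0.5408 -0.1558  0.069 ]
chew [ 0.5009 -0.0948  0.069 ]
chew [ 0.5443 -0.0911  0.069 ]
chew [ 0.5467 -0.0437  0.069 ]
chew [ 0.4986 -0.0365  0.069 ]
```

View pics/w6.png

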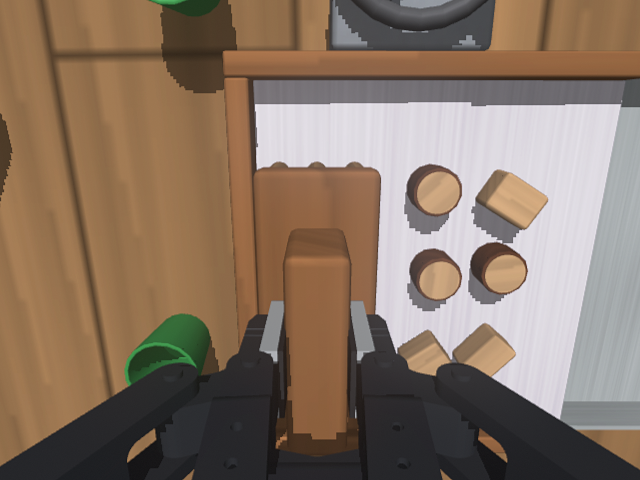

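The brush hangs over the near part of the plate at about (318,250), clear of the rims, with the six blocks ahead of it at right.

play_rows(
  steps=[-0.2, 0.6, 5, 0, 0, 0, 0, -0.2, 0.6, 9, 0, 0, 0, 0, -0.2, 0.6, 10.2, 0, 0, 0, 0, -0.2, 0.6, 10.2, 0, 0, 0, 0, -0.2, 0.6, 10.2, 0, 0, 0, 0, -0.2, 2, 10.2, 0, 0, 0, 0, -0.2, 4, 10.2, 0, 0, 0, 0, -0.2, 6, 10.2, 0, 0, 0, 0, -0.2, 8, 10.2, 0, 0, 0, 0, -0.2, 8, 10.2, 0, 0, 0, 0],
)

```text
clock: 41.15
tool_pos: [0.5048, -0.0686, 0.0969]
tool_rot: [0.711, 0.703, 0.0, 0.001]
wrist_force: [-1.0, 0.3, -1.2]
width: 0.22
finger_force: 69.2
```

```bash
python3 d.py; python3 - <<'E'
from h import *
to([.64,-.067,.095],89.3)
E
```

```text
psi 89.37019799020979 [ 0.50475134 -0.06862157  0.09689103] 0.22006290649353413 [-1.   0.3 -1.2] [-0.03  0.03  0.01] q6 -0.3617206976672724 0.05062903859652579
[ 0.31 13.52  0.22] [0.1 0.1 0.1]
```

play_rows(
  steps=[0.2, 1.5, 0.1, 0, 0, 0, 0, 0.2, 3, 0.1, 0, 0, 0, 0, 0.2, 4.5, 0.1, 0, 0, 0, 0, 0.2, 6, 0.1, 0, 0, 0, 0, 0.2, 7.5, 0.1, 0, 0, 0, 0, 0.2, 9, 0.1, 0, 0, 0, 0, 0.2, 10.5, 0.1, 0, 0, 0, 0, 0.2, 12, 0.1, 0, 0, 0, 0, 0.2, 13.5, 0.1, 0, 0, 0, 0, 0.2, 13.5, 0.1, 0, 0, 0, 0],
)

```text
clock: 42.4
tool_pos: [0.6384, -0.0681, 0.0953]
tool_rot: [0.711, 0.703, 0.0, 0.0]
wrist_force: [-0.1, 1.0, -1.7]
width: 0.223
finger_force: 69.2
```

play_rows(
  steps=[0, 0, 0, 0, 0, 0, 0, 0, 0, -3, 0, 0, 0, 0, 0, 0, -6, 0, 0, 0, 0, -4, -6, -9, 0, 0, 0, 0, -7, -12, -9, 0, 0, 0, 0, -9.5, -18, -9, 0, 0, 0, 0, -9.5, -21.3, -9, 0, 0, 0, 0, -9.5, -21.3, -9, 0, 0, 0, 0, -9.5, -21.3, -9, 0, 0, 0, 0, -9.5, -21.3, -9, 0, 0, 0, 0],
)

```text
clock: 43.65
tool_pos: [0.425, -0.1605, 0.1853]
tool_rot: [0.711, 0.703, 0.0, 0.001]
wrist_force: [0.4, 0.7, -1.3]
width: 0.219
finger_force: 70.0
```

```bash
cat > bl.py <<'E'
from h import *
c=cap("top");P=cloud(c);hsv=cv2.cvtColor(c["image"],cv2.COLOR_RGB2HSV)
import sys
if len(sys.argv)>1: cv2.imwrite(f"pics/{sys.argv[1]}.png",cv2.resize(c["image"][80:310,290:470,::-1],None,fx=2.5,fy=2.5,interpolation=2))
m=(hsv[...,1]>70)&(hsv[...,0]<30)&(P[...,0]>.39)&(P[...,0]<.742)&(P[...,1]>-.222)&(P[...,1]<.022)&(P[...,2]<.08)
m=cv2.morphologyEx(m.astype(np.uint8),2,np.ones((3,3)))
for q in cv2.findContours(m,0,2)[0]:
    if cv2.contourArea(q)>40:
        b=np.zeros(m.shape,np.uint8);cv2.drawContours(b,[q],-1,1,-1);k=P[b>0];print("obj",np.nanmedian(k,0).round(3),cv2.contourArea(q))
E
python3 d.py;python3 bl.py b1
```

```text
psi 89.37009492671389 [ 0.42504444 -0.16053174  0.18527941] 0.2189772675014314 [ 0.4  0.7 -1.3] [-0.02  0.02  0.01] q6 -0.6173360933013724 0.0016662806592648849
obj [ 0.507 -0.16   0.07 ] 43.5
obj [ 0.544 -0.162  0.07 ] 151.5
obj [ 0.652 -0.025  0.033] 95.0
obj [ 0.653 -0.095  0.039] 89.5
obj [ 0.691 -0.133  0.038] 94.5
obj [ 0.69  -0.065  0.033] 112.0
```

View pics/b1.png

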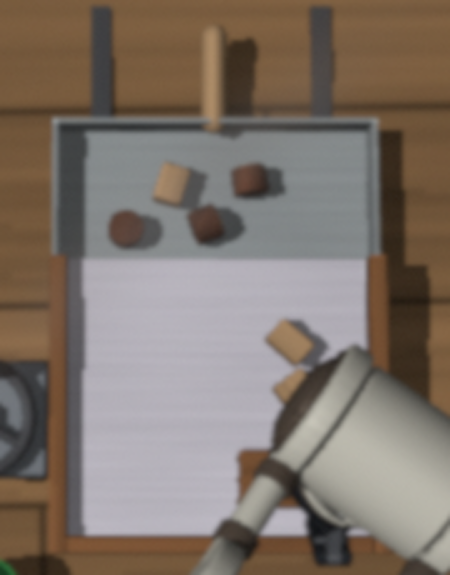

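Four blocks lie in the pan at about (127,229), (172,184), (207,223) and (250,180); two are left on the plate, in front of the brush.

play_rows(
  steps=[0, 0.4, 5, 0, 0, 0, 0, 0, 0.4, 8, 0, 0, 0, 0, 0, 0.4, 9, 0, 0, 0, 0, 0, 0.4, 9, 0, 0, 0, 0, 0, 0.4, 9, 0, 0, 0, 0, 0, 2, 9, 0, 0, 0, 0, 0, 4, 9, 0, 0, 0, 0, 0, 6, 9, 0, 0, 0, 0, 0, 8, 9, 0, 0, 0, 0, 0, 8, 9, 0, 0, 0, 0],
)

```text
clock: 44.95
tool_pos: [0.5055, -0.1618, 0.0956]
tool_rot: [0.711, 0.703, 0.0, 0.001]
wrist_force: [-0.3, 0.5, -1.6]
width: 0.221
finger_force: 70.0
```

play_rows(
  steps=[0, 1.5, 0, 0, 0, 0, 0, 0, 3, 0, 0, 0, 0, 0, 0, 4.5, 0, 0, 0, 0, 0, 0, 6, 0, 0, 0, 0, 0, 0, 7.5, 0, 0, 0, 0, 0, 0, 9, 0, 0, 0, 0, 0, 0, 10.5, 0, 0, 0, 0, 0, 0, 12, 0, 0, 0, 0, 0, 0, 13.5, 0, 0, 0, 0, 0, 0, 13.5, 0, 0, 0, 0, 0],
)

```text
clock: 46.2
tool_pos: [0.6392, -0.1632, 0.095]
tool_rot: [0.711, 0.703, -0.0, 0.0]
wrist_force: [-0.6, -0.2, -2.0]
width: 0.219
finger_force: 70.0
```

play_rows(
  steps=[0, 0, 0, 0, 0, 0, 0, 0, 0, -3, 0, 0, 0, 0, 0, 0, -6, 0, 0, 0, 0, 2, -6, -10, 0, 0, 0, 0, 8, -10, -10, 0, 0, 0, 0, 14, -14, -10, 0, 0, 0, 0, 20, -16, -10, 0, 0, 0, 0, 25, -17, -10, 0, 0, 0, 0, 28, -17, -10, 0, 0, 0, 0, 28, -17, -10, 0, 0, 0, 0],
)

```text
clock: 47.45
tool_pos: [0.4709, 0.1212, 0.1947]
tool_rot: [0.71, 0.705, 0.0, -0.0]
wrist_force: [-0.5, -0.4, -1.9]
width: 0.219
finger_force: 70.3
```

```bash
python3 d.py;python3 bl.py b2;python3 gap.py;python3 cups.py
```

```text
psi 89.57931834821406 [0.4709362  0.12124708 0.1947379 ] 0.21948258076619107 [-0.5 -0.4 -1.9] [-0.02  0.03  0.02] q6 0.009816708362352891 0.26619477197527885
obj [ 0.651 -0.025  0.033] 81.5
obj [ 0.653 -0.095  0.039] 91.5
obj [ 0.667 -0.175  0.035] 299.5
obj [ 0.691 -0.133  0.039] 96.5
obj [ 0.69  -0.065  0.033] 119.5
wall x [0.6754 0.694  0.7468] floor x 0.6297 0.8991
wall x [0.6519 0.6738 0.7455] floor x 0.6261 0.8978
cup (649.7186279296875, 203.46588134765625) 28.45050048828125 in drain [  2.3 -50.8   0. ]
cup (651.68896484375, 289.1578063964844) 28.448583602905273 in drain [-0.8 34.9  0. ]
```

View pics/b2.png

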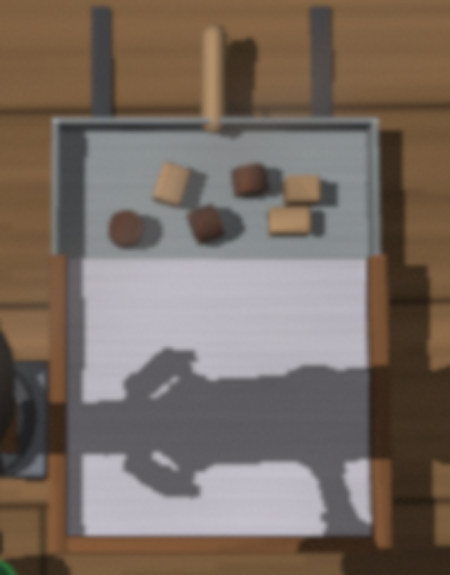

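All six blocks are in the pan and the plate is clear. Now the brush goes back to its rest.

```bash
python3 -c "
from h import *
to([.480,.371,.19],177)"
```

```text
[25.29  0.47  0.46] [ -0.    0.  -87.7]
```

play_rows(
  steps=[4, 0, 0, 0, 0, -9, 0, 8, 0, 0, 0, 0, -19, 0, 12, 0, 0, 0, 0, -29, 0, 16, 0, 0, 0, 0, -39, 0, 20, 0.5, 0, 0, 0, -49, 0, 25.2, 0.5, 0, 0, 0, -59, 0, 25.2, 0.5, 0, 0, 0, -69, 0, 25.2, 0.5, 0, 0, 0, -79, 0, 25.2, 0.5, 0, 0, 0, -87.7, 0, 25.2, 0.5, 0, 0, 0, -87.7, 0],
)

```text
clock: 48.85
tool_pos: [0.4813, 0.3695, 0.1946]
tool_rot: [0.028, 1.0, -0.0, -0.0]
wrist_force: [0.4, 0.1, -1.2]
width: 0.222
finger_force: 70.3
```

```bash
python3 d.py; python3 - <<'E'
from h import *
to([.480,.371,.0605],177)
c=cap("wrist");save(c,"w7");P=cloud(c);Z=P[...,2]
k=(np.hypot(P[...,0]-.48,P[...,1]-.37)<.12)&(Z>.005)&(Z<.014);q=(P[k][:,:2]*1000).astype(np.float32);print(cv2.minAreaRect(q))
E
```

```text
psi 176.8039323546006 [0.48126565 0.3694818  0.19455363] 0.2217589448932459 [ 0.4  0.1 -1.2] [-0.   -0.03 -0.  ] q6 -1.0589992729285784 -0.5278233624994755
[ 0.13  0.15 13.41] [-0.  -0.  -0.2]
((477.9319763183594, 370.9997863769531), (100.23298645019531, 148.3892059326172), 87.2421875)
```

View pics/w7.png

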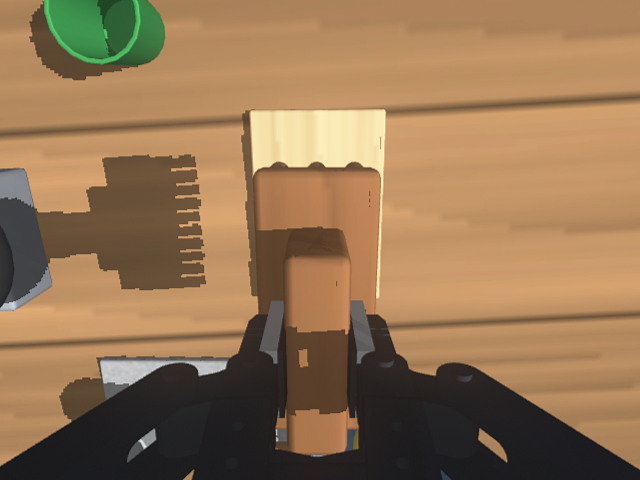

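The brush is over the rest, lengthwise along it. Lowering and releasing.

play_rows(
  steps=[0.1, 0.2, 5, 0, 0, 0, 0, 0.1, 0.2, 9, 0, 0, 0, 0, 0.1, 0.2, 12, 0, 0, 0, 0, 0.1, 0.2, 13, 0, 0, 0, 0, 0.1, 0.2, 13.5, 0, 0, 0, 0, 0.1, 0.2, 13.5, 0, 0, 0, 0, 0.1, 0.2, 13.5, 0, 0, 0, 0.6, 0.1, 0.2, 13.5, 0, 0, 0, 0.6, 0.1, 0.2, 13.5, 0, 0, 0, 0.6, 0.1, 0.2, 13.5, 0, 0, 0, 0.6],
)

```text
clock: 50.15
tool_pos: [0.4796, 0.373, 0.06]
tool_rot: [0.026, 1.0, 0.0, 0.0]
wrist_force: [-0.9, -0.5, -0.6]
width: 0.602
finger_force: 0.0
```

play_rows(
  steps=[0, 0, -3, 0, 0, 0, 0.6, 0, 0, -7, 0, 0, 0, 0.6, 0, 0, -12, 0, 0, 0, 0.6, 0, 0, -17, 0, 0, 0, 0.6, 8, 0, -17, 0, 0, 0, 0.6, 8, 0, -17, 0, 0, 0, 0.6, 8, 0, -17, 0, 0, 0, 0.6, 8, 0, -17, 0, 0, 0, 0.6, 8, 0, -17, 0, 0, 0, 0.6, 8, 0, -17, 0, 0, 0, 0.6],
)

```text
clock: 51.4
tool_pos: [0.4003, 0.3769, 0.2296]
tool_rot: [0.026, 1.0, -0.0, -0.0]
wrist_force: [0.4, 0.1, -0.5]
width: 0.598
finger_force: 0.0
```

```bash
python3 d.py; python3 bl.py; python3 gap.py; python3 cups.py; python3 - <<'E'
from h import *
c=cap("wrist");save(c,"w8");P=cloud(c);Z=P[...,2]
k=(np.hypot(P[...,0]-.48,P[...,1]-.37)<.12)&(c["z_map"]>.12)
for lo,hi in [(.005,.014),(.08,.095)]:
    j=k&(Z>lo)&(Z<hi);print(np.median(Z[j]),cv2.minAreaRect((P[j][:,:2]*1000).astype(np.float32)))
E
```

```text
psi 176.97769766327076 [0.40029397 0.37690991 0.22957904] 0.598057963374207 [ 0.4  0.1 -0.5] [ 0.   -0.02  0.01] q6 -0.9825050498083896 -0.0012652861551032402
obj [ 0.652 -0.025  0.033] 95.0
obj [ 0.654 -0.095  0.039] 91.0
obj [ 0.667 -0.175  0.035] 298.5
obj [ 0.692 -0.135  0.038] 88.0
obj [ 0.69  -0.065  0.033] 121.5
wall x [0.6758 0.6937 0.7464] floor x 0.63 0.8921
wall x [0.6519 0.6746 0.7454] floor x 0.6263 0.8994
cup (649.5999755859375, 203.79998779296875) 28.431230545043945 in drain [  2.2 -50.5   0. ]
cup (651.4663696289062, 288.8936767578125) 28.73183250427246 in drain [-1.  34.6  0. ]
0.010701883766784881 ((478.2564697265625, 370.9808654785156), (100.04234313964844, 149.8478546142578), 87.29015350341797)
0.08652085625640005 ((479.6498107910156, 373.7480773925781), (19.96462059020996, 70.12674713134766), 87.5133056640625)
```

View pics/w8.png

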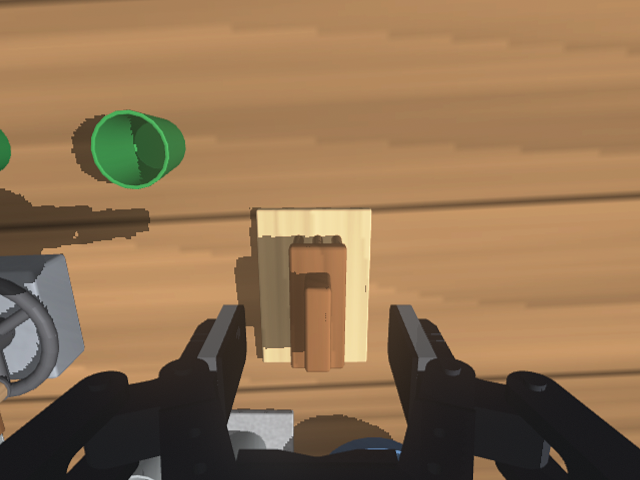

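The brush stands upright in the middle of the rest at about (318,305), 3 mm off centre, and everything else is in place.

```bash
python3 -c "
from plant import env
print(env.finish_job())"
```

```text
the job is handed in; nothing more can be done
None
```

The job is done and handed in, with no verdict returned: the dial is at its off stop, both cups are on the drain board, the pan is against the plate with all six blocks in it, and the brush stands in the middle of its rest; the bowl and the scoop were never handled, though I did not re-measure them at the end.

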